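Stand the hinge pin ready and hold the strap leaf lined up in its hinge

TASK

Get the board clamp's hinge ready for pinning: move the thick-headed hinge pin from the black rack into the single-hole metal holder, head up and fully down, and let go of it. Then pick up the strap leaf with the barrel on its end, bring that barrel between the two knuckles on the jamb block so that all three holes line up for the pin, and finish still holding it there in the gripper: level, straight out from the block, and not resting or pressing on it. Leave the rack's other rods, the plain strap and the loose things around undisturbed.

Things in the scene. Friction and masses are not known exactly. Their poses are not given: they have to be found in the camera images.
- pin: Loose steel hinge pin, about 45 g, standing head up in one of the rack's holes, 80 mm long: shaft 9 mm diameter, 58 mm long, its foot tapered to 5 mm over 4 mm; then a dark cylindrical head 14 mm diameter, 22 mm high, the thickest and highest thing in the rack. Origin: centre of the foot's end; z up the pin to the head. It may lean a few degrees.
- pin_head (a point): Middle of the pin's grip head, 69 mm above its foot: grip it here, from above, fingers closing across the row.
- rack: Fixed black plastic block, 36 mm (x) by 130 mm (y) by 35 mm high, origin at the centre of its underside. Three 11 mm holes, 25 mm deep (floor 10 mm above the table), in a row along y at -45, 0 and +45 mm; in them stand, in any order, the hinge pin, a plain rod and a stepped bit.
- slim_pin: Plain steel rod without a head, 9 mm diameter, 60 mm long, standing in the rack. Leave it. Origin at its lower end.
- bit: Stepped steel bit in the rack, 9 mm diameter, then 5 mm, 52 mm long in all. Leave it. Origin at its lower end.
- holder_hole0 (a point): Centre of the mouth of the hole in the pin holder, 45 mm above the table. Holder: fixed aluminium block, 36 by 36 by 45 mm high, with one upright blind hole of 11.5 mm diameter, 35 mm deep (floor 10 mm above the table), chamfered 1.5 mm. A pin fully down has its head's middle 34 mm above this point.
- leaf: Loose steel strap leaf, about 150 g, lying flat: a bar 22 mm wide (y), 14 mm thick, from x = -65 to x = +48 mm, three dark screw holes on top, and a barrel (knuckle) at its +x end. Origin: on the bar's underside, near its centre of mass; x along the bar to the barrel, z up. Grip it across its width, near the origin.
- leaf_bore (a point): Centre of the leaf's barrel, 60 mm along x and 13 mm above the leaf's origin. The barrel has 26 mm outer diameter, a 14 mm bore and is 22 mm wide; its axis is the leaf's y. Axes as the leaf's.
- jamb: Fixed grey jamb block, 50 mm deep (x), 90 mm wide (y), 84 mm high, on an 8 mm base plate that does not reach under the knuckles, with the fixed steel hinge leaf on its front (-x) face. Origin: centre of the block's underside; -x is the open side that the strap sticks out to, y runs along the hinge axis.
- jamb_axis (a point): Middle of the gap between the two fixed knuckles, on the hinge axis: 47 mm in front (-x) of the jamb's origin, 70 mm above the table; axes as the jamb's. Knuckles: 26 mm outside, 14 mm bore, from 14 to 34 mm either side; the 28 mm gap is open in front, above and below, with a steel face 18 mm behind. In place, the leaf's bore centre is here, its x along this x and level.
- strap: Loose plain steel strap without a barrel, 110 by 22 by 8 mm, lying flat. Leave it. Origin at the centre of its underside.
- flux: Small bottle, 36 mm diameter, 75 mm high. Leave it.
- dish: Round steel dish, 80 mm across, 25 mm high. Leave it.
- heatsink: Finned aluminium heat sink, 50 by 50 by 22 mm. Leave it.
- driver: Screwdriver, 160 mm long, lying flat. Leave it.
Mind the look-alikes: they are no part of the job. Leave any orange or yellow look-alike of the leaf alone.

How it is judged:
On the way, in this order (a step that is already met when the one before it is completed fails the run):
1. the hinge pin stands head up, fully down in the holder, let go of (horizontal distance between pin and holder_hole0 below 0.006 m and z of pin in the frame of holder_hole0 below -0.03 m and angle between pin's own z axis and vertical below 0.12 rad and contact force between pin and the fingers below 0.1 N), for 0.2 s.
2. the strap leaf's barrel is held between the jamb's knuckles with the holes in line (x of leaf_bore in the frame of jamb_axis between -0.004 and 0.004 m and y of leaf_bore in the frame of jamb_axis between -0.004 and 0.004 m and z of leaf_bore in the frame of jamb_axis between -0.004 and 0.004 m and angle between the y axis of leaf_bore and the y axis of jamb_axis, either way round below 0.12 rad and angle between leaf's own z axis and vertical below 0.15 rad and contact force between leaf and the fingers above 1 N and contact force between leaf and jamb below 3 N), for 0.3 s.
At the end, for the whole second after the job is handed in: Pin upright in the holder (6 mm of centre, 5 mm of fully down, tilt under 0.12 rad). Fingers grip the leaf (over 1 N), bore within 4 mm of the hinge axis point on each axis, axes within 0.12 rad, strap level within 0.15 rad, at rest, under 3 N on the jamb (all of step 2 and horizontal distance between pin and holder_hole0 below 0.006 m and z of pin in the frame of holder_hole0 below -0.03 m and angle between pin's own z axis and vertical below 0.12 rad and linear speed of leaf below 0.02 m/s); the arm keeps its last pose, push and grip.
It fails at once if a bystander is moved more than 30 mm (distance of any of slim_pin, bit, strap, flux, dish, heatsink, driver from where it was at the start of the episode above 0.03 m).
It also fails if it takes over 61 s, if anything falls off the work surface, if the arm or the gripper's body presses on something with over 40 N, if the wrist force passes 120 N, or if a joint passes its speed limit or range.

ROBOT

A 6-joint arm with a two-finger parallel gripper is mounted at the origin on the work surface. World frame = base frame: x ahead of the robot, y to its left, z up, the work surface at z = 0. Lengths are in m, angles in rad, forces in N, time in s.
With the tool pointing down it reaches from about 0.3 to 0.775 m from the base axis. Payload 14.6 kg.
Tool frame: the origin (TCP) lies at the very end of the fingers, on their centre line; the grasp point (between the pads) lies 19 mm behind it; z points along the fingers, y is the line along which they close (so a half turn about z gives the same grasp; the last joint's range is limited). The gripper opens to 94 mm and grips with 3 to 60 N. Pads are 16 mm wide; open, the fingers measure 119 mm over their backs; the gripper's body (75 mm by 177 mm) begins 78 mm behind the grasp point.
Start: joints at [1.146, 0.3, 1.521, -0, 1.321, -0.067], TCP at [0.193, 0.515, 0.174] pointing down, gripper open.
Joint ranges: [-3.03, 3.03], [-0.79, 2.21], [0.23, 2.52], [-1.04, 4.18], [0, 3.07], [-2.55, 2.55]. Speed limits (rad/s): [2.22, 2.22, 2.57, 3.14, 3.14, 3.14].

INTERFACE

Orientations are given as [roll, pitch, yaw] about the fixed x, y, z axes, in that order (R = Rz(yaw) Ry(pitch) Rx(roll)).
In Python, from station import ctrl gives the robot as it stands.
- The arm moves only by the tool move_arm, never from a script. Its argument "increments" is a list of rows, each a list of 7 numbers: the opening, from 0 (shut) to 1 (fully open), then the shift along the tool's x, y, z in units of 50 mm (1.0 is 50 mm), then the turn, a rotation vector about the tool's x, y, z in rad. In form: [[claw, tx, ty, tz, rx, ry, rz], ...]. A call has 1 to 20 rows; each row shifts and turns the commanded pose from where the row before left it, along the tool's axes as they then stand; what a row does not reach is not made up. A row lasts 1/10 s, in which the tool goes at most 50 mm and 8.59 degrees, less where a joint would pass 70% of its speed; a pose out of reach is approached as far as the arm can. A call is refused whole if a number of a shift passes 1 or a number of a turn 0.15, either way. A call with a gripper value outside its range is refused whole. The fingers move at their own pace and stop on an object; "force" is the grip in N (left out, the last holds). Time passes only in rows, so rows that do not move let the fingers close. It gives the time, the measured TCP pose, the force, the opening and the grip force at its end, in the units of the state.
- ctrl.get_obs(): the state, without advancing time (a new reading comes with each control period).
- ctrl.camera(name): name is "scene" or "top" or "wrist"; returns a dict with "color" (420x560x3 uint8, blue, green, red), "K" (3x3 intrinsics, pixels), "distortion" ([k1, k2, p1, p2, k3] as OpenCV has them; the pictures are not rectified), "pose" (4x4, takes a point from camera to world coordinates); the wrist camera has in their place "tool_from_camera" (4x4, takes a point from camera to tool coordinates, whose origin is the TCP and whose axes are the flange's). Camera axes: x right, y down, z forward; pixel columns grow to the right and rows downward; lengths in m; the calibration is good to about 2 mm. A picture is of the moment at which its call begins: read the wrist's pose just before it. There is no depth.
- ctrl.hand_in(): hands the job in; it is judged then, once.
Trained networks look in a picture, given as the dict that the camera call returned (one of the last four; its "shot" number tells which), for a name from the list of things; names that differ only in an ending like _2 or _b are one class to them, and where a whole thing is asked for, a point or a joint stands for the part that bears it (a point fixed in the world has none). Each returns a list of dicts, best first, with "conf" (0 to 1); they miss things now and then, are a little off and sometimes report something else, mostly with a low value. They report only what shows in the picture. A call takes as long as a camera call. They do not tell look-alikes from the thing itself.
- ctrl.cut_out(name, picture): "mask" (420x560 bool, what is visible of it) and "centre" ([row, column] in pixels, amid what is visible of it).
The state is a dict: "time_s": time; "qpos": joint angles; "joint_vel": joint speeds; "tau": joint torques, N m; "ee_pos": TCP position; "eef_rot": TCP orientation; "force": force on the tool from outside, world axes, zero at the start; "moment": the same for the moment, N m; "grip_width": finger opening in m; "grip_force": force on a finger pad.
Only numpy, scipy, OpenCV 4.12 (cv2) and the standard library are available. Lean on these libraries where they do the work, as an engineer would, in place of code of your own. Each camera call takes 0.05 s, during which the arm holds its last target. There are 200 camera calls.

## Working session

There is one attempt and no reset: what is moved stays moved. The work goes in short steps, Python scripts to look and compute and a tool call to move; the robot and the scene stay as the last step left them, time stands still between calls to the robot, and variables do not carry over. Pictures are saved under pics/ and viewed, at most 10 in all, crops included, and the job is handed in when it is done.

Besides the shell and the picture viewer there is one more tool, called after "Emit:" as name(argument=value, ...) on one line, values as JSON. move_arm: Moves the arm, as the interface text tells. Its arguments: {"type":"object","properties":{"increments":{"type":"array","items":{"type":"array","items":{"type":"number"}}},"force":{"type":"number"}},"required":["increments"]}

```bash
mkdir -p pics; ls; cat > h.py <<'E'
import numpy as np, cv2
from station import ctrl
def ray(c,uv,T=None):
    T=np.array(c["pose"]) if T is None else T
    p=cv2.undistortPoints(np.array([[uv]],float),np.array(c["K"]),np.array(c["distortion"]))[0,0]
    d=T[:3,:3]@np.array([p[0],p[1],1]); return T[:3,3],d
def at_z(c,uv,z,T=None):
    o,d=ray(c,uv,T); return o+d*(z-o[2])/d[2]
def wristT(c,obs):
    from scipy.spatial.transform import Rotation as R
    M=np.eye(4); M[:3,:3]=R.from_euler('xyz',obs["eef_rot"]).as_matrix() if np.size(obs["eef_rot"])==3 else np.array(obs["eef_rot"]); M[:3,3]=obs["ee_pos"]
    return M@np.array(c["tool_from_camera"])
def proj(c,P,T=None):
    T=np.array(c["pose"]) if T is None else T
    Ti=np.linalg.inv(T); r,_=cv2.Rodrigues(Ti[:3,:3])
    return cv2.projectPoints(np.array(P,float).reshape(-1,1,3),r,Ti[:3,3],np.array(c["K"]),np.array(c["distortion"]))[0].reshape(-1,2)
def tri(a,b):
    (o1,d1),(o2,d2)=a,b; A=np.stack([d1,-d2],1); s=np.linalg.lstsq(A,o2-o1,rcond=None)[0]
    p,q=o1+s[0]*d1,o2+s[1]*d2; return (p+q)/2,np.linalg.norm(p-q)
E
python3 - <<'E'
from h import *
np.set_printoptions(precision=3,suppress=True)
print(ctrl.get_obs())
for n in ("top","scene"):
    c=ctrl.camera(n); cv2.imwrite(f"pics/{n}0.png",c["color"]); np.save(f"{n}0.npy",c,allow_pickle=True)
    print(n,np.array(c["pose"])[:3])
    for k in ["pin","pin_head","rack","slim_pin","bit","holder_hole0","leaf","leaf_bore","jamb","jamb_axis","strap"]:
        try:
            for r in ctrl.cut_out(k,c): print(k,round(r["conf"],2),np.round(r["centre"],1),int(r["mask"].sum()))
        except Exception as e: print(k,e)
E
```

```text
pics
{'time_s': 0.0, 'qpos': array([ 1.146,  0.3  ,  1.522,  0.   ,  1.321, -0.067]), 'joint_vel': array([ 0.   , -0.001,  0.   , -0.002,  0.   , -0.   ]), 'tau': array([ -0.002, -53.18 , -35.275,   0.071,   0.024,  -0.   ]), 'ee_pos': array([0.192, 0.515, 0.173]), 'eef_rot': array([-3.14 , -0.   ,  2.784]), 'force': array([-0.089,  0.441,  0.74 ]), 'moment': array([-0.03 , -0.034,  0.013]), 'grip_force': 0.0, 'grip_width': 0.0937944269884354}
top [[-0.013 -0.998  0.056  0.457]
 [-1.     0.014  0.022  0.001]
 [-0.022 -0.055 -0.998  1.445]]
rack 0.74 [233.7 391.1] 474
holder_hole0 0.47 [181.8 351.1] 155
leaf 0.73 [214.3 199.8] 288
leaf 0.73 [219.9 245.8] 313
leaf 0.72 [270.6 221.3] 287
leaf_bore 0.58 [220.9 244.2] 294
leaf_bore 0.55 [213.8 197.4] 272
leaf_bore 0.54 [277.3 215.9] 292
jamb 0.91 [165.2 283.7] 1058
jamb_axis 0.72 [171.9 277.7] 1057
strap 0.45 [164.4 207.8] 216
scene [[-0.249  0.734 -0.632  1.247]
 [ 0.968  0.183 -0.169  0.191]
 [-0.008 -0.654 -0.757  0.926]]
pin 0.64 [168.3 166.1] 79
rack 0.95 [181.9 184.8] 713
rack 0.58 [292.4 380.5] 349
bit 0.26 [197.6 134.6] 299
holder_hole0 0.64 [235.9 202.8] 390
leaf 0.87 [225.2 344.7] 550
leaf 0.86 [190.1 386.1] 342
leaf 0.84 [245.8 399.8] 422
leaf_bore 0.85 [190.1 385.5] 275
leaf_bore 0.68 [225.1 343. ] 519
jamb 0.85 [266.8 285. ] 2421
jamb_axis 0.91 [262.  281.4] 2438
strap 0.59 [290.5 378.8] 287
```

```bash
python3 - <<'E'
import cv2,numpy as np
a=cv2.imread("pics/top0.png")[130:310,150:430]; b=cv2.imread("pics/scene0.png")[130:330,110:430]
cv2.imwrite("pics/t1.png",cv2.resize(a,(784,504),interpolation=cv2.INTER_CUBIC)); cv2.imwrite("pics/s1.png",cv2.resize(b,(800,500),interpolation=cv2.INTER_CUBIC))
E
```

```text
(no output)
```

View pics/t1.png

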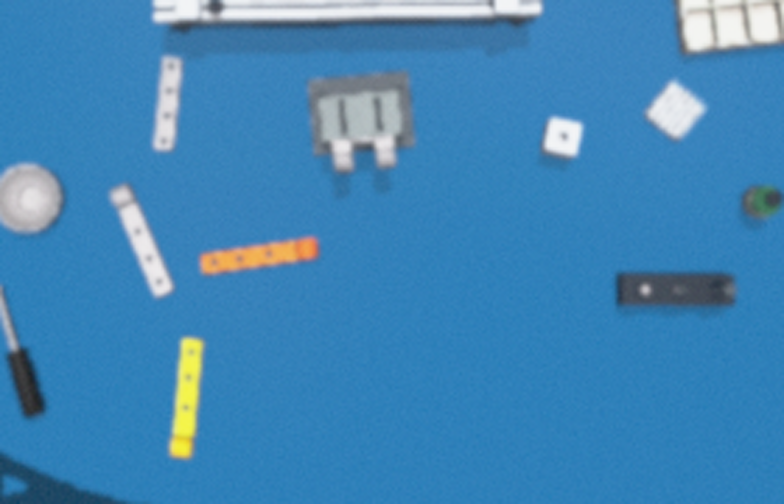

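View pics/s1.png

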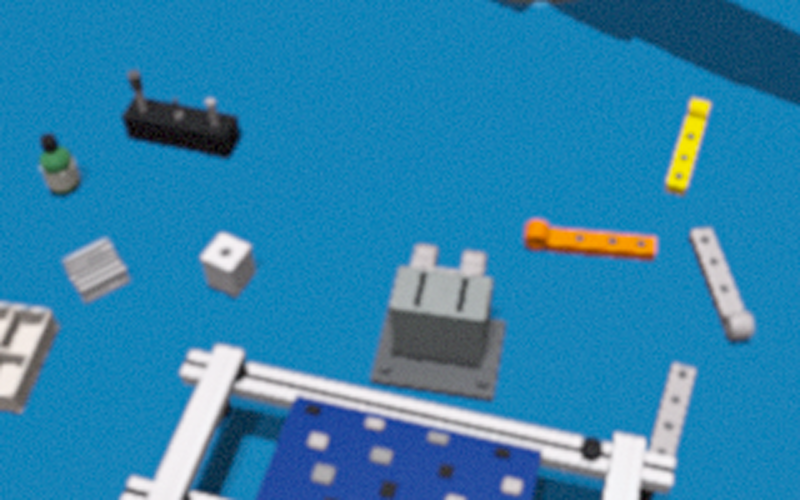

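The top picture shows the grey leaf at crop (140,240), full (200,216), with its barrel at its upper left end. The orange (258,255) and yellow (187,400) straps are look-alikes, and the plain strap (167,103) has no barrel. The pin, tall with a dark head, is at the rack's right end: top crop (722,290), scene crop (135,80). The holder is at (563,137) and the jamb at (360,115).

```bash
python3 - <<'E'
from h import *
np.set_printoptions(precision=4,suppress=True)
t=np.load("top0.npy",allow_pickle=True).item(); s=np.load("scene0.npy",allow_pickle=True).item()
T=lambda u,v:(150+u/2.8,130+v/2.8); S=lambda u,v:(110+u/2.5,130+v/2.5)
for n,u,v,z in [("rackL",618,289,.035),("rackR",735,289,.035),("pin",722,290,.079),("holder",564,136,.045),("knL",343,153,.083),("knR",385,151,.083),("leafbar",121,195,.026),("leaftail",162,294,.014),("jambBackL",320,95,.084),("jambBackR",402,90,.084),("flux",768,200,.07)]:
    print(n,at_z(t,T(u,v),z))
for n,u,v,z in [("pinheadtop",134,74,.09),("holder",227,250,.045),("leafbarrel",740,322,.02),("leaftail",703,232,.014),("knL",425,250,.08),("knR",473,258,.08)]:
    print("S",n,at_z(s,S(u,v),z))
print(tri(ray(t,T(722,290)),ray(s,S(134,76))))
E
```

```text
rackL [ 0.4619 -0.2583  0.035 ]
rackR [ 0.4601 -0.3931  0.035 ]
pin [ 0.4591 -0.3662  0.079 ]
holder [ 0.6387 -0.1986  0.045 ]
knL [0.6183 0.0548 0.083 ]
knR [0.6198 0.0076 0.083 ]
leafbar [0.5796 0.3185 0.026 ]
leaftail [0.463  0.2727 0.014 ]
jambBackL [0.6842 0.0799 0.084 ]
jambBackR [ 0.6884 -0.0125  0.084 ]
flux [ 0.5597 -0.4235  0.07  ]
S pinheadtop [ 0.4603 -0.3686  0.09  ]
S holder [ 0.6372 -0.194   0.045 ]
S leafbarrel [0.5812 0.3221 0.02  ]
S leaftail [0.4697 0.2757 0.014 ]
S knL [0.6142 0.009  0.08  ]
S knR [0.6124 0.0565 0.08  ]
(array([ 0.46  , -0.3666,  0.0869]), np.float64(0.005187093077339433))
```

```bash
cat >> h.py <<'E'
def plan(x,y,z,yaw,n,claw,start=None):
    from scipy.spatial.transform import Rotation as R
    o=ctrl.get_obs(); p0=np.array(o["ee_pos"]) if start is None else np.array(start[:3]); y0=o["eef_rot"][2] if start is None else start[3]
    p1=np.array([x,y,z]); dy=(yaw-y0+np.pi)%(2*np.pi)-np.pi; rows=[]
    for i in range(n):
        M=R.from_euler('xyz',[np.pi,0,y0+dy*i/n]).as_matrix()
        t=M.T@((p1-p0)/n)/0.05; rows.append([claw]+[round(float(v),2) for v in t]+[0,0,round(-dy/n,3)])
    print("now",np.round(p0,4),np.round(o["eef_rot"],3)); print(str(rows).replace(" ","").replace("0.0,","0,"))
E
python3 - <<'E'
from h import *
o=ctrl.get_obs();c=ctrl.camera("wrist");print(np.round(c["tool_from_camera"],3),c["K"])
plan(.46,-.367,.2,np.pi/2,20,1)
E
```

```text
[[-0.    -0.958 -0.286  0.085]
 [ 1.    -0.001  0.    -0.   ]
 [-0.    -0.286  0.958 -0.211]
 [ 0.     0.     0.     1.   ]] [[354.3470849    0.         282.89977835]
 [  0.         354.3470849  208.47138296]
 [  0.           0.           1.        ]]
now [0.1926 0.5152 0.1736] [-3.142 -0.     2.784]
[[1,-0.56,-0.73,-0.03,0,0,np.float64(0.061)],[1,-0.6,-0.7,-0.03,0,0,np.float64(0.061)],[1,-0.64,-0.66,-0.03,0,0,np.float64(0.061)],[1,-0.68,-0.62,-0.03,0,0,np.float64(0.061)],[1,-0.72,-0.58,-0.03,0,0,np.float64(0.061)],[1,-0.75,-0.53,-0.03,0,0,np.float64(0.061)],[1,-0.78,-0.49,-0.03,0,0,np.float64(0.061)],[1,-0.81,-0.44,-0.03,0,0,np.float64(0.061)],[1,-0.84,-0.39,-0.03,0,0,np.float64(0.061)],[1,-0.86,-0.34,-0.03,0,0,np.float64(0.061)],[1,-0.88,-0.28,-0.03,0,0,np.float64(0.061)],[1,-0.89,-0.23,-0.03,0,0,np.float64(0.061)],[1,-0.91,-0.17,-0.03,0,0,np.float64(0.061)],[1,-0.91,-0.12,-0.03,0,0,np.float64(0.061)],[1,-0.92,-0.06,-0.03,0,0,np.float64(0.061)],[1,-0.92,-0.01,-0.03,0,0,np.float64(0.061)],[1,-0.92,0.05,-0.03,0,0,np.float64(0.061)],[1,-0.92,0.1,-0.03,0,0,np.float64(0.061)],[1,-0.91,0.16,-0.03,0,0,np.float64(0.061)],[1,-0.9,0.21,-0.03,0,0,np.float64(0.061)]]
```

Emit:
move_arm(increments=[[1,-0.56,-0.73,-0.03,0,0,0.061],[1,-0.6,-0.7,-0.03,0,0,0.061],[1,-0.64,-0.66,-0.03,0,0,0.061],[1,-0.68,-0.62,-0.03,0,0,0.061],[1,-0.72,-0.58,-0.03,0,0,0.061],[1,-0.75,-0.53,-0.03,0,0,0.061],[1,-0.78,-0.49,-0.03,0,0,0.061],[1,-0.81,-0.44,-0.03,0,0,0.061],[1,-0.84,-0.39,-0.03,0,0,0.061],[1,-0.86,-0.34,-0.03,0,0,0.061],[1,-0.88,-0.28,-0.03,0,0,0.061],[1,-0.89,-0.23,-0.03,0,0,0.061],[1,-0.91,-0.17,-0.03,0,0,0.061],[1,-0.91,-0.12,-0.03,0,0,0.061],[1,-0.92,-0.06,-0.03,0,0,0.061],[1,-0.92,-0.01,-0.03,0,0,0.061],[1,-0.92,0.05,-0.03,0,0,0.061],[1,-0.92,0.1,-0.03,0,0,0.061],[1,-0.91,0.16,-0.03,0,0,0.061],[1,-0.9,0.21,-0.03,0,0,0.061]])

```text
time_s: 3.25
ee_pos: [0.4565, -0.3704, 0.2035]
eef_rot: [3.141, 0.0, 1.561]
force: [1.1, -0.8, 0.2]
grip_width: 0.0941
grip_force: 0.0
```

Emit:
move_arm(increments=[[0.6,0,0,0,0,0,0],[0.6,0,0,0,0,0,0],[0.6,0,0,0,0,0,0]])

```text
time_s: 3.55
ee_pos: [0.4563, -0.3676, 0.2037]
eef_rot: [3.142, -0.0, 1.565]
force: [0.3, -0.4, 0.3]
grip_width: 0.0734
grip_force: 0.0
```

```bash
sed -i 's/round(-dy\/n,3)/round(float(-dy\/n),3)/' h.py; python3 - <<'E'
from h import *
np.set_printoptions(precision=4,suppress=True)
o=ctrl.get_obs();c=ctrl.camera("wrist");T=wristT(c,o);print(o["ee_pos"],o["eef_rot"],o["time_s"])
im=c["color"].copy()
for k,z in [("pin",.079),("pin_head",.079),("rack",.03),("slim_pin",.07),("bit",.06)]:
    for r in ctrl.cut_out(k,c):
        v,u=r["centre"]; print(k,r["conf"],u,v,r["mask"].sum(),at_z(c,(u,v),z,T))
cv2.imwrite("pics/w1.png",im); np.save("w1.npy",dict(c=c,T=T),allow_pickle=True)
E
```

```text
[ 0.4563 -0.3676  0.2037] [ 3.1415 -0.0001  1.5649] 3.55
pin 0.7 288.3 193.6 296 [ 0.4599 -0.3687  0.079 ]
pin_head 0.65 289.5 193.1 260 [ 0.461  -0.3682  0.079 ]
rack 0.83 290.7 135.0 3799 [ 0.4632 -0.3166  0.03  ]
slim_pin 0.74 285.8 197.2 241 [ 0.4575 -0.3747  0.07  ]
bit 0.65 285.6 144.1 52 [ 0.4576 -0.3229  0.06  ]
```

View pics/w1.png

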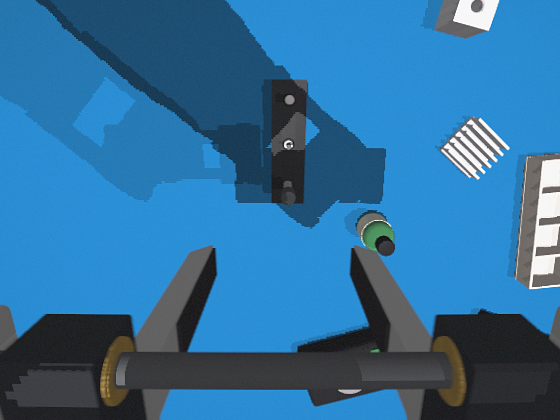

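The wrist picture shows the pin with its dark thick head at (288,193), the stepped bit at (288,145) and the headless rod at (289,100). So the pin is at the rack's bottle end, near (0.460,-0.368).

```bash
python3 - <<'E'
from h import *
plan(.460,-.3685,.06,np.pi/2,8,.6)
E
```

```text
now [ 0.4565 -0.3679  0.204 ] [3.141 0.    1.564]
[[0.6,-0,0.01,0.36,0,0,-0.001],[0.6,-0,0.01,0.36,0,0,-0.001],[0.6,-0,0.01,0.36,0,0,-0.001],[0.6,-0,0.01,0.36,0,0,-0.001],[0.6,-0,0.01,0.36,0,0,-0.001],[0.6,-0,0.01,0.36,0,0,-0.001],[0.6,-0,0.01,0.36,0,0,-0.001],[0.6,-0,0.01,0.36,0,0,-0.001]]
```

Emit:
move_arm(increments=[[0.6,0,0.07,0.36,0,0,-0.006],[0.6,0,0,0.36,0,0,0],[0.6,0,0,0.36,0,0,0],[0.6,0,0,0.36,0,0,0],[0.6,0,0,0.36,0,0,0],[0.6,0,0,0.36,0,0,0],[0.6,0,0,0.36,0,0,0],[0.6,0,0,0.36,0,0,0],[0.6,0,0,0,0,0,0],[0.6,0,0,0,0,0,0]])

```text
time_s: 4.85
ee_pos: [0.46, -0.3684, 0.0602]
eef_rot: [3.141, 0.0, 1.57]
force: [0.8, 0.1, -0.1]
grip_width: 0.0563
grip_force: 0.0
```

Emit:
move_arm(increments=[[0,0,0,0,0,0,0],[0,0,0,0,0,0,0],[0,0,0,0,0,0,0],[0,0,0,0,0,0,0],[0,0,0,0,0,0,0],[0,0,0,0,0,0,0]], force=25)

```text
time_s: 5.45
ee_pos: [0.4599, -0.3684, 0.0596]
eef_rot: [3.142, 0.0, 1.57]
force: [-0.2, -0.1, 1.0]
grip_width: 0.0115
grip_force: 0.0
```

Emit:
move_arm(increments=[[0,0,0,0,0,0,0]])

```text
time_s: 5.55
ee_pos: [0.4598, -0.3684, 0.0595]
eef_rot: [-3.142, -0.0, 1.57]
force: [0.2, 0.1, -0.3]
grip_width: 0.0041
grip_force: 0.0
```

```bash
python3 - <<'E'
from h import *
np.set_printoptions(precision=4,suppress=True)
o=ctrl.get_obs();c=ctrl.camera("wrist");T=wristT(c,o);print(o["ee_pos"],o["grip_width"],o["grip_force"])
print(proj(c,[[.46,-.3684,.06],[.46,-.3684,.079],[.46,-.3684,.09]],T))
cv2.imwrite("pics/w2.png",cv2.resize(c["color"][120:420,140:420],(560,600)))
E
```

```text
[ 0.4598 -0.3684  0.0595] 0.004064477796398607 0.0
[[285.8097 240.2233]
 [286.058  252.281 ]
 [286.2226 260.2767]]
```

View pics/w2.png

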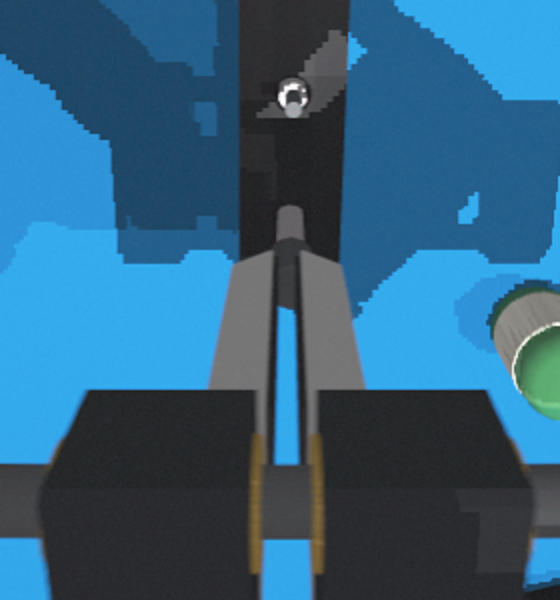

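```bash
python3 - <<'E'
from h import *
np.set_printoptions(precision=1,suppress=True)
d=np.load("w1.npy",allow_pickle=True).item()
for y in (-.360,-.3685,-.376): print(y,proj(d["c"],[[.46,y,z] for z in (.035,.068,.09)],d["T"]).ravel())
o=ctrl.get_obs();c=ctrl.camera("wrist");T=wristT(c,o);print(o["grip_width"],o["grip_force"])
for y in (-.360,-.3685,-.376,-.326,-.391): print(y,proj(c,[[.46,y,z] for z in (.035,.068,.09)],T).ravel())
a=cv2.resize(d["c"]["color"][70:230,240:330],(337,600),interpolation=cv2.INTER_CUBIC)
b=cv2.resize(c["color"][150:310,230:340],(412,600),interpolation=cv2.INTER_CUBIC)
g=lambda x:np.uint8(255*(x/255.)**.45)
cv2.imwrite("pics/w3.png",g(np.hstack([a,b])))
E
```

```text
-0.36 [287.8 175.9 288.3 182.4 288.6 187.5]
-0.3685 [287.8 183.5 288.3 190.7 288.6 196.2]
-0.376 [287.9 190.2 288.3 197.9 288.6 203.9]
0.0014571976978996896 0.0
-0.36 [285.5 215.7 285.9 232.2 286.2 246.3]
-0.3685 [285.5 227.2 285.9 245.2 286.2 260.4]
-0.376 [285.5 237.1 285.9 256.4 286.2 272.6]
-0.326 [285.6 167.4 286.  177.3 286.3 185.8]
-0.391 [285.5 256.5 285.9 278.1 286.2 296.2]
```

View pics/w3.png

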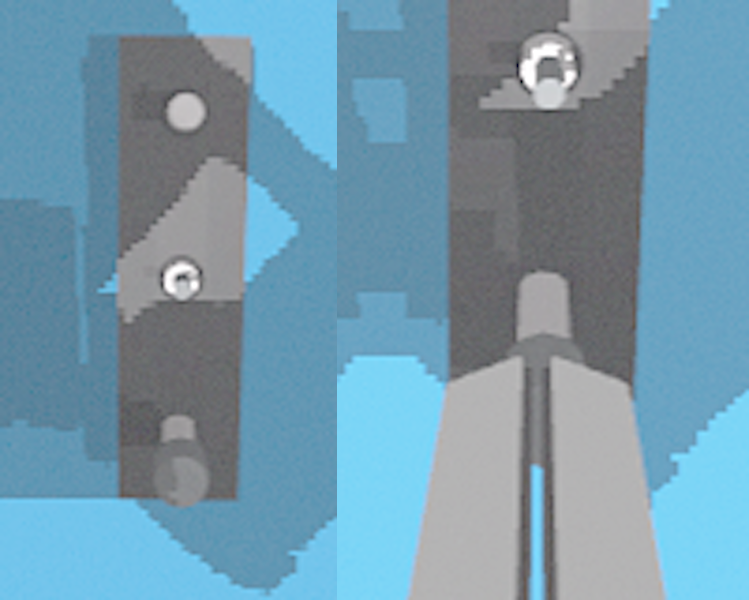

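The fingers closed on nothing. Their visible tips sit about 30 mm higher than the reported TCP implies, and the head still stands below them, undisturbed. I'll check the scale and the fingertip height with the fixed cameras.

```bash
python3 - <<'E'
from h import *
np.set_printoptions(precision=1,suppress=True)
d=np.load("w1.npy",allow_pickle=True).item()
print("rack ends w1",proj(d["c"],[[.46,-.261,.035],[.46,-.391,.035],[.442,-.28,.035],[.478,-.28,.035]],d["T"]).ravel())
o=ctrl.get_obs();c=ctrl.camera("scene")
print(o["ee_pos"],proj(c,[[.46,-.3684,z] for z in (.035,.06,.09,.12)]).ravel())
np.save("sc2.npy",c,allow_pickle=True)
u,v=proj(c,[[.46,-.3684,.09]])[0].astype(int)
im=c["color"][v-60:v+40,u-60:u+60]; print(u-60,v-60)
cv2.imwrite("pics/s2.png",np.uint8(255*(cv2.resize(im,(720,600),interpolation=cv2.INTER_CUBIC)/255.)**.6))
E
```

```text
rack ends w1 [287.6  79.6 287.9 203.3 270.1  99.3 305.2  99.1]
[ 0.5 -0.4  0.1] [167.8 173.5 166.  167.3 163.7 159.5 161.4 151.5]
103 99
```

View pics/s2.png

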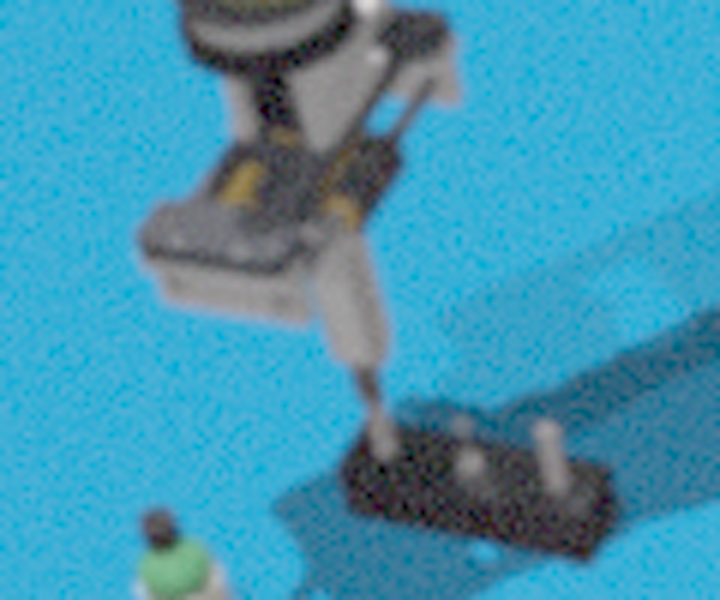

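The scene picture agrees: the fingertips end at crop (358,365), about z = 0.09, just above the dark head. So the true finger ends lie about 32 mm behind the reported TCP. I'll open, go down 32 mm more and grip again.

Emit:
move_arm(increments=[[0.5,0,0,0,0,0,0],[0.5,0,0,0,0,0,0],[0.5,0,0,0,0,0,0],[0.5,0,0,0,0,0,0],[0.5,-0.03,0,0.1,0,0,0],[0.5,0,0,0.14,0,0,0],[0.5,0,0,0.2,0,0,0],[0.5,0,0,0.2,0,0,0],[0.5,0,0,0,0,0,0],[0.5,0,0,0,0,0,0]])

```text
time_s: 6.7
ee_pos: [0.4598, -0.3698, 0.0272]
eef_rot: [-3.141, -0.0, 1.57]
force: [-0.3, 1.0, -0.1]
grip_width: 0.047
grip_force: 0.0
```

Emit:
move_arm(increments=[[0,0,0,0,0,0,0],[0,0,0,0,0,0,0],[0,0,0,0,0,0,0],[0,0,0,0,0,0,0],[0,0,0,0,0,0,0],[0,0,0,0,0,0,0]], force=25)

```text
time_s: 7.3
ee_pos: [0.4599, -0.37, 0.0277]
eef_rot: [3.141, 0.0, 1.57]
force: [-0.2, -0.3, 0.9]
grip_width: 0.0136
grip_force: 25.0
```

Emit:
move_arm(increments=[[0,0,0,-0.4,0,0,0],[0,0,0,-0.5,0,0,0],[0,0,0,-0.5,0,0,0],[0,0,0,-0.5,0,0,0],[0,0,0,-0.3,0,0,0],[0,0.45,0.6,0,0,0,0],[0,0.45,0.6,0,0,0,0],[0,0.45,0.6,0,0,0,0],[0,0.45,0.6,0,0,0,0],[0,0.45,0.6,0,0,0,0],[0,0.45,0.56,0,0,0,0],[0,0,0,0,0,0,0],[0,0,0,0,0,0,0],[0,0,0,0,0,0,0]])

```text
time_s: 8.7
ee_pos: [0.6373, -0.2358, 0.1375]
eef_rot: [-3.141, 0.0, 1.569]
force: [-0.4, -1.1, 0.0]
grip_width: 0.0133
grip_force: 25.0
```

```bash
python3 - <<'E'
from h import *
np.set_printoptions(precision=4,suppress=True)
o=ctrl.get_obs();c=ctrl.camera("wrist");T=wristT(c,o);print(o["ee_pos"],o["eef_rot"],o["grip_width"],o["grip_force"])
im=c["color"].copy()
for k,z in [("pin",.1),("holder_hole0",.045)]:
    for r in ctrl.cut_out(k,c):
        v,u=r["centre"]; print(k,r["conf"],u,v,r["mask"].sum(),at_z(c,(u,v),z,T))
p=o["ee_pos"]; print(proj(c,[[p[0],p[1],p[2]-.0177],[p[0],p[1],p[2]+.0403]],T))
np.save("w4.npy",dict(c=c,T=T,o=o),allow_pickle=True); cv2.imwrite("pics/w4.png",cv2.resize(im[60:320,160:420],(600,600),interpolation=cv2.INTER_CUBIC))
E
```

```text
[ 0.6373 -0.2358  0.1375] [-3.1412  0.      1.569 ] 0.013311682535643764 24.999804496765137
pin 0.62 281.9 273.8 1415 [ 0.6348 -0.2788  0.1   ]
holder_hole0 0.59 285.0 155.3 1895 [ 0.6375 -0.1949  0.045 ]
[[285.3674 230.389 ]
 [286.0416 268.2017]]
```

View pics/w4.png

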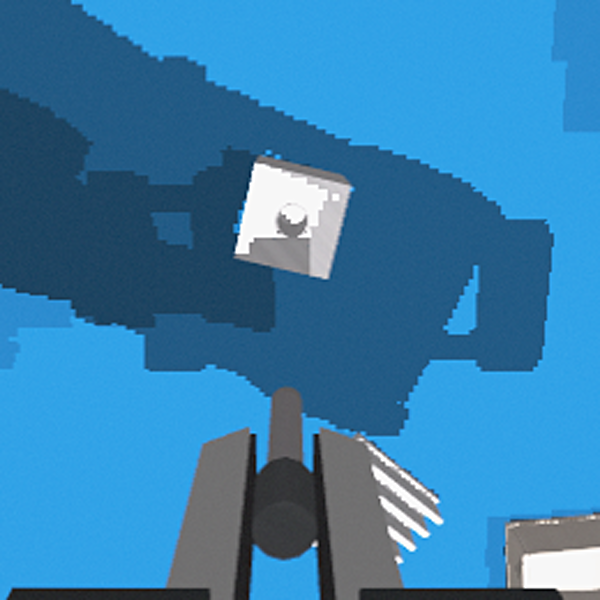

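```bash
python3 - <<'E'
from h import *
np.set_printoptions(precision=4,suppress=True)
d=np.load("w4.npy",allow_pickle=True).item();c,T,o=d["c"],d["T"],d["o"];p=o["ee_pos"]
H=at_z(c,(286.5,154.9),.045,T);F=at_z(c,(284.4,232),p[2]-.0177,T);A=at_z(c,(282.6,289.6),p[2]+.0623,T)
print(H,F,A,"foot-tcp",F-p,"top-tcp",A-p,"move",(H-F))
E
```

```text
[ 0.6388 -0.1946  0.045 ] [ 0.6367 -0.237   0.1198] [ 0.6355 -0.236   0.1998] foot-tcp [-0.0007 -0.0012 -0.0177] top-tcp [-0.0018 -0.0003  0.0623] move [ 0.0021  0.0424 -0.0748]
```

Hole at crop (292,219), pin foot at crop (287,397): the pin hangs straight in the grip. I'll move 2 mm in x and 42 mm in y, then descend in stages.

Emit:
move_arm(increments=[[0,0.42,0.04,0,0,0,0],[0,0.42,0,0,0,0,0],[0,0,0,0.3,0,0,0],[0,0,0,0.4,0,0,0],[0,0,0,0.4,0,0,0],[0,0,0,0.2,0,0,0],[0,0,0,0,0,0,0],[0,0,0,0.1,0,0,0],[0,0,0,0.1,0,0,0],[0,0,0,0.1,0,0,0],[0,0,0,0,0,0,0]])

```text
time_s: 9.95
ee_pos: [0.6398, -0.1931, 0.057]
eef_rot: [-3.141, -0.0, 1.57]
force: [0.1, -1.0, -0.8]
grip_width: 0.0133
grip_force: 25.0
```

Emit:
move_arm(increments=[[0,0,0,0.12,0,0,0],[0,0,0,0.12,0,0,0],[0,0,0,0.12,0,0,0],[0,0,0,0.12,0,0,0],[0,0,0,0.06,0,0,0],[0,0,0,0,0,0,0]])

```text
time_s: 10.55
ee_pos: [0.6398, -0.1931, 0.0299]
eef_rot: [-3.141, -0.0, 1.57]
force: [0.0, -2.8, -2.1]
grip_width: 0.0133
grip_force: 25.0
```

Emit:
move_arm(increments=[[0,0,0,0.03,0,0,0],[0.4,0,0,0,0,0,0],[0.4,0,0,0,0,0,0],[0.4,0,0,0,0,0,0],[0.4,0,0,0,0,0,0],[0.4,0,0,-0.3,0,0,0],[0.4,0,0,-0.5,0,0,0],[0.5,0,0,-0.7,0,0,0],[0.5,0,0,-0.7,0,0,0],[0.5,0,0,-0.7,0,0,0],[0.5,0,0,0,0,0,0]])

```text
time_s: 11.65
ee_pos: [0.6418, -0.1937, 0.1811]
eef_rot: [3.133, 0.003, 1.57]
force: [-0.0, 0.1, -1.2]
grip_width: 0.0473
grip_force: 0.0
```

```bash
python3 - <<'E'
from h import *
np.set_printoptions(precision=4,suppress=True)
o=ctrl.get_obs();c=ctrl.camera("wrist");T=wristT(c,o);print(o["ee_pos"],o["grip_width"])
for r in ctrl.cut_out("pin_head",c): print(r["conf"],r["centre"],r["mask"].sum())
H=np.array([.6388,-.1946,0])
for h in (.045,.068,.079,.09): print(h,proj(c,[H+[0,0,h]],T), "1cm higher",proj(c,[H+[0,0,h+.01]],T))
cs=ctrl.camera("scene"); a=cv2.resize(c["color"][150:300,210:360],(400,400))
u,v=proj(cs,[[.6388,-.1946,.06]])[0].astype(int); b=cv2.resize(cs["color"][v-30:v+30,u-30:u+30],(400,400),interpolation=cv2.INTER_CUBIC)
print((u,v),proj(cs,[[.6388,-.1946,.09],[.6388,-.1946,.068],[.6388,-.1946,.045]]))
cv2.imwrite("pics/w5.png",np.hstack([a,b]))
plan(.521,.296,.17,np.arctan2(.3202-.2742,.5804-.4664),20,1,[.64,-.193,.17,1.57])
E
```

```text
[ 0.6418 -0.1937  0.1811] 0.047258616007209854
0.77 [198.5, 279.8] 295
0.045 [[280.4219 190.2452]] 1cm higher [[280.4424 192.6937]]
0.068 [[280.4709 196.0863]] 1cm higher [[280.4943 198.8727]]
0.079 [[280.4967 199.1604]] 1cm higher [[280.5217 202.1337]]
0.09 [[280.5243 202.441 ]] 1cm higher [[280.551  205.6205]]
(np.int64(199), np.int64(226)) [[197.5546 219.2263]
 [198.9481 224.7966]
 [200.3625 230.4422]]
now [ 0.64  -0.193  0.17 ] [-3.141 -0.     1.57 ]
[[1,0.49,-0.12,-0,0,0,0.059],[1,0.48,-0.15,-0,0,0,0.059],[1,0.47,-0.18,-0,0,0,0.059],[1,0.46,-0.2,-0,0,0,0.059],[1,0.45,-0.23,-0,0,0,0.059],[1,0.43,-0.26,-0,0,0,0.059],[1,0.42,-0.28,-0,0,0,0.059],[1,0.4,-0.31,-0,0,0,0.059],[1,0.38,-0.33,-0,0,0,0.059],[1,0.36,-0.35,-0,0,0,0.059],[1,0.34,-0.37,-0,0,0,0.059],[1,0.32,-0.39,-0,0,0,0.059],[1,0.29,-0.41,-0,0,0,0.059],[1,0.27,-0.43,-0,0,0,0.059],[1,0.24,-0.44,-0,0,0,0.059],[1,0.22,-0.46,-0,0,0,0.059],[1,0.19,-0.47,-0,0,0,0.059],[1,0.16,-0.48,-0,0,0,0.059],[1,0.13,-0.49,-0,0,0,0.059],[1,0.1,-0.49,-0,0,0,0.059]]
```

View pics/w5.png

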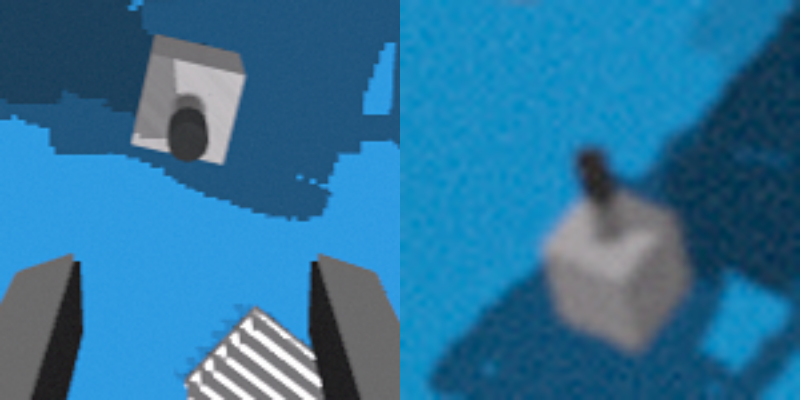

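The pin stands upright and fully down in the holder: wrist crop (187,130), scene crop (597,180), head centre within 1 px of what I predicted. Next I go to the grey leaf.

```bash
python3 - <<'E'
from h import *
o=ctrl.get_obs();p=o["ee_pos"];plan(.490,.283,p[2]-.02,.384,16,.6)
E
```

```text
now [ 0.6398 -0.193   0.1739] [-3.141 -0.     1.57 ]
[[0.6,0.59,-0.19,0.02,0,0,0.074],[0.6,0.58,-0.23,0.02,0,0,0.074],[0.6,0.56,-0.27,0.02,0,0,0.074],[0.6,0.54,-0.31,0.02,0,0,0.074],[0.6,0.51,-0.35,0.02,0,0,0.074],[0.6,0.49,-0.39,0.02,0,0,0.074],[0.6,0.46,-0.43,0.02,0,0,0.074],[0.6,0.42,-0.46,0.02,0,0,0.074],[0.6,0.39,-0.49,0.02,0,0,0.074],[0.6,0.35,-0.52,0.02,0,0,0.074],[0.6,0.31,-0.54,0.02,0,0,0.074],[0.6,0.27,-0.56,0.02,0,0,0.074],[0.6,0.23,-0.58,0.02,0,0,0.074],[0.6,0.19,-0.6,0.02,0,0,0.074],[0.6,0.14,-0.61,0.02,0,0,0.074],[0.6,0.1,-0.62,0.02,0,0,0.074]]
```

Emit:
move_arm(increments=[[0.6,0.59,-0.19,0.02,0,0,0.074],[0.6,0.58,-0.23,0.02,0,0,0.074],[0.6,0.56,-0.27,0.02,0,0,0.074],[0.6,0.54,-0.31,0.02,0,0,0.074],[0.6,0.51,-0.35,0.02,0,0,0.074],[0.6,0.49,-0.39,0.02,0,0,0.074],[0.6,0.46,-0.43,0.02,0,0,0.074],[0.6,0.42,-0.46,0.02,0,0,0.074],[0.6,0.39,-0.49,0.02,0,0,0.074],[0.6,0.35,-0.52,0.02,0,0,0.074],[0.6,0.31,-0.54,0.02,0,0,0.074],[0.6,0.27,-0.56,0.02,0,0,0.074],[0.6,0.23,-0.58,0.02,0,0,0.074],[0.6,0.19,-0.6,0.02,0,0,0.074],[0.6,0.14,-0.61,0.02,0,0,0.074],[0.6,0.1,-0.62,0.02,0,0,0.074],[0.6,0,0,0,0,0,0],[0.6,0,0,0,0,0,0],[0.6,0,0,0,0,0,0]])

```text
time_s: 13.7
ee_pos: [0.4901, 0.2824, 0.1575]
eef_rot: [3.141, 0.001, 0.386]
force: [0.7, 0.1, -0.5]
grip_width: 0.0562
grip_force: 0.0
```

```bash
python3 - <<'E'
from h import *
np.set_printoptions(precision=4,suppress=True)
o=ctrl.get_obs();c=ctrl.camera("wrist");T=wristT(c,o);print(o["ee_pos"],o["eef_rot"])
for k in ("leaf","leaf_bore"):
  for r in ctrl.cut_out(k,c):
    m=r["mask"]; v,u=np.nonzero(m)
    P=np.array([at_z(c,(a,b),.014,T)[:2] for a,b in zip(u[::7],v[::7])]); C=P.mean(0); w,V=np.linalg.eigh(np.cov((P-C).T)); a=V[:,1]*np.sign(V[0,1]); t=(P-C)@a
    print(k,r["conf"],r["centre"],m.sum(),"C",C,"ang",np.arctan2(a[1],a[0]),"ends",C+a*t.min(),C+a*t.max(),"col",c["color"][m].mean(0))
np.save("w6.npy",dict(c=c,T=T,o=o),allow_pickle=True); cv2.imwrite("pics/w6.png",c["color"])
E
```

```text
[0.4901 0.2824 0.1575] [3.1414 0.001  0.3861]
leaf 0.93 [142.5, 282.9] 3096 C [0.5317 0.3012] ang 0.40379531161988 ends [0.4652 0.2728] [0.5911 0.3265] col [174.1402 171.7568 174.3705]
leaf 0.84 [210.1, 394.9] 3037 C [0.508  0.1617] ang -1.4538172038909734 ends [0.4998 0.2311] [0.5165 0.0893] col [ 22.1011 144.3602 212.8113]
leaf 0.58 [307.1, 266.5] 2120 C [0.3519 0.2478] ang -0.09714271609940506 ends [0.2806 0.2547] [0.4139 0.2417] col [ 18.0193 134.4807 154.8613]
leaf_bore 0.64 [306.0, 269.0] 2111 C [0.3526 0.248 ] ang -0.11026506085648646 ends [0.2808 0.256 ] [0.4137 0.2413] col [ 18.2354 134.1317 154.4311]
leaf_bore 0.62 [141.2, 281.5] 3054 C [0.5316 0.3017] ang 0.3951432856051812 ends [0.4639 0.2735] [0.591  0.3265] col [173.8969 171.4155 173.8657]
leaf_bore 0.58 [214.1, 396.0] 3020 C [0.5082 0.1604] ang -1.450410225072502 ends [0.4997 0.2308] [0.5167 0.0901] col [ 21.7119 144.7805 213.7083]
```

View pics/w6.png

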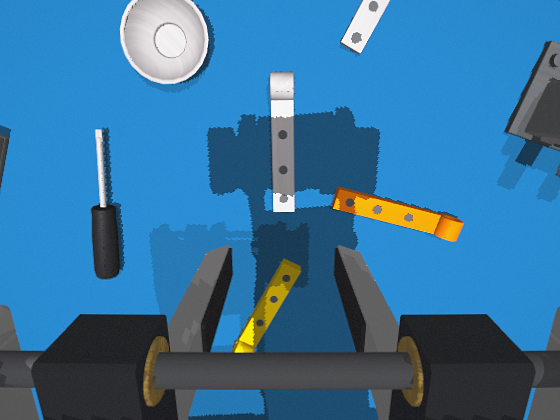

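The grey leaf runs from tail (284,212) to barrel (283,85), with three screw holes; the orange (400,213) and yellow (270,305) ones and the plain strap (370,20) stay alone. The leaf's origin is about (0.525,0.298), yaw 0.395.

Emit:
move_arm(increments=[[0.45,0.38,0,0.2,0,0,-0.009],[0.45,0.39,0,0.4,0,0,0],[0.45,0,0,0.6,0,0,0],[0.45,0,0,0.6,0,0,0],[0.45,0,0,0.6,0,0,0],[0.45,0,0,0.5,0,0,0],[0.45,0,0,0.3,0,0,0],[0.45,0,0,0.2,0,0,0],[0.45,0,0,0,0,0,0],[0.45,0,0,0,0,0,0]])

```text
time_s: 14.85
ee_pos: [0.5262, 0.2981, -0.011]
eef_rot: [-3.142, -0.001, 0.395]
force: [0.8, 0.1, 0.0]
grip_width: 0.0424
grip_force: 0.0
```

Emit:
move_arm(increments=[[0.45,0,0,0.12,0,0,0],[0.45,0,0,0.1,0,0,0],[0.45,0,0,0.04,0,0,0],[0.45,0,0,0.04,0,0,0],[0.45,0,0,0,0,0,0]])

```text
time_s: 15.35
ee_pos: [0.5255, 0.298, -0.0272]
eef_rot: [3.142, 0.0, 0.395]
force: [-0.3, -0.7, 0.7]
grip_width: 0.0426
grip_force: 0.0
```

Emit:
move_arm(increments=[[0,0,0,0,0,0,0],[0,0,0,0,0,0,0],[0,0,0,0,0,0,0],[0,0,0,0,0,0,0],[0,0,0,0,0,0,0],[0,0,0,-0.2,0,0,0],[0,0,0,-0.4,0,0,0],[0,0,0,-0.5,0,0,0],[0,0,0,-0.5,0,0,0],[0,0,0,-0.5,0,0,0],[0,0,0,-0.4,0,0,0],[0,0,0,0,0,0,0],[0,0,0,0,0,0,0]], force=40)

```text
time_s: 16.65
ee_pos: [0.5254, 0.2979, 0.0977]
eef_rot: [-3.142, 0.0, 0.395]
force: [-0.8, 0.1, -2.0]
grip_width: 0.0216
grip_force: 40.0
```

```bash
python3 - <<'E'
from h import *
np.set_printoptions(precision=4,suppress=True)
o=ctrl.get_obs();print(o["ee_pos"],o["eef_rot"],o["grip_width"],o["grip_force"])
# jamb axis (~.6185,.031), jamb yaw .043; wait point 55 mm out
J=np.array([.6185,.031]);e=np.array([np.cos(.043),np.sin(.043)])
g=J-e*(.060+.055);print(g);plan(g[0],g[1],.11,.043,10,0)
E
```

```text
[0.5254 0.2979 0.0977] [-3.1416  0.0002  0.3948] 0.021560419038175682 39.996766448020935
[0.5036 0.0261]
now [0.5254 0.2979 0.0977] [-3.142  0.     0.395]
[[0,-0.25,0.49,-0.02,0,0,0.035],[0,-0.23,0.49,-0.02,0,0,0.035],[0,-0.21,0.5,-0.02,0,0,0.035],[0,-0.2,0.51,-0.02,0,0,0.035],[0,-0.18,0.52,-0.02,0,0,0.035],[0,-0.16,0.52,-0.02,0,0,0.035],[0,-0.14,0.53,-0.02,0,0,0.035],[0,-0.12,0.53,-0.02,0,0,0.035],[0,-0.1,0.54,-0.02,0,0,0.035],[0,-0.09,0.54,-0.02,0,0,0.035]]
```

Emit:
move_arm(increments=[[0,-0.25,0.49,-0.02,0,0,0.035],[0,-0.23,0.49,-0.02,0,0,0.035],[0,-0.21,0.5,-0.02,0,0,0.035],[0,-0.2,0.51,-0.02,0,0,0.035],[0,-0.18,0.52,-0.02,0,0,0.035],[0,-0.16,0.52,-0.02,0,0,0.035],[0,-0.14,0.53,-0.02,0,0,0.035],[0,-0.12,0.53,-0.02,0,0,0.035],[0,-0.1,0.54,-0.02,0,0,0.035],[0,-0.09,0.54,-0.02,0,0,0.035],[0,0,0,0,0,0,0],[0,0,0,0,0,0,0],[0,0,0,0,0,0,0]])

```text
time_s: 17.95
ee_pos: [0.5043, 0.0263, 0.1074]
eef_rot: [-3.141, 0.001, 0.046]
force: [0.4, 0.5, -1.8]
grip_width: 0.0215
grip_force: 40.0
```

```bash
python3 - <<'E'
from h import *
np.set_printoptions(precision=4,suppress=True)
o=ctrl.get_obs();c=ctrl.camera("wrist");T=wristT(c,o);print(o["ee_pos"],o["eef_rot"],o["grip_width"])
for k in ("leaf","jamb","jamb_axis"):
  for r in ctrl.cut_out(k,c):
    v,u=np.nonzero(r["mask"]); print(k,r["conf"],r["centre"],r["mask"].sum(),u.min(),u.max(),v.min(),v.max())
p=o["ee_pos"]; e=np.array([np.cos(o["eef_rot"][2]),np.sin(o["eef_rot"][2]),0]); n=np.array([-e[1],e[0],0])
B=p+[0,0,.0268+.013]+.06*e
print("pred barrel top sides",proj(c,[B+[0,0,.013]+n*.011,B+[0,0,.013]-n*.011,B+e*.013+n*.011,B+e*.013-n*.011],T))
np.save("w7.npy",dict(c=c,T=T,o=o),allow_pickle=True); cv2.imwrite("pics/w7.png",cv2.resize(c["color"][0:300,80:480],(800,600),interpolation=cv2.INTER_CUBIC))
E
```

```text
[0.5043 0.0263 0.1074] [-3.1414  0.0011  0.0458] 0.021515892470398493
leaf 0.83 [185.6, 135.7] 4142 56 211 169 206
leaf 0.65 [318.3, 64.5] 2360 48 79 276 399
leaf 0.63 [231.3, 281.3] 9764 257 307 126 351
jamb 0.62 [33.2, 278.4] 9305 202 355 0 81
jamb_axis 0.74 [28.3, 277.0] 9240 203 355 0 80
pred barrel top sides [[258.7871 154.8253]
 [308.1232 154.8091]
 [260.0725 123.277 ]
 [306.7974 123.2583]]
```

View pics/w7.png

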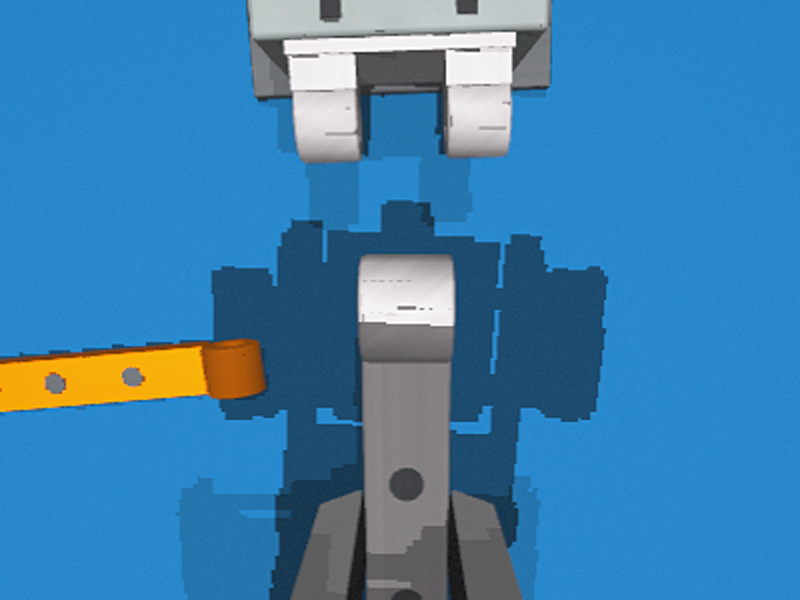

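The barrel is at crop (406,300), and the knuckles are at (328,125) and (478,120), with a clear gap from 360 to 446. The jamb is turned about 0.035 rad further than the tool.

```bash
cat > fit.py <<'E'
from h import *
from scipy.optimize import brentq
np.set_printoptions(precision=4,suppress=True)
th=np.linspace(0,2*np.pi,721)
def rows(c,T,x,y,z):
    P=np.stack([x+.013*np.cos(th),0*th+y,z+.013*np.sin(th)],1); return proj(c,P,T)[:,1]
E
python3 - <<'E'
from fit import *
d=np.load("w7.npy",allow_pickle=True).item();c,T,o=d["c"],d["T"],d["o"];p=o["ee_pos"];yw=o["eef_rot"][2]
# knuckles: far-down silhouette row
K=[]
for y,row,col in ((.055,80.5,244),(.007,78,319.5)):
    x=brentq(lambda x:rows(c,T,x,y,.07).max()-row,.55,.68); 
    i=rows(c,T,x,y,.07).argmax(); zz=.07+.013*np.sin(th[i]); K.append(np.array([x,at_z(c,(col,row),zz,T)[1]])); 
G=[at_z(c,(u,79.5),.066,T)[1] for u in (226.5,260,302.5,335.5)]
K=np.array(K);J=K.mean(0);dk=K[0]-K[1];print("K",K,"J",J,"yaw",np.arctan2(-dk[0],dk[1]),"edges",G)
zb=p[2]+.0268+.013
x=brentq(lambda x:rows(c,T,x,p[1]+.003,zb).min()-127.5,.5,.62)
yb=np.mean([at_z(c,(u,150),zb+.013,T)[1] for u in (259.3,306.7)])
e=np.array([np.cos(yw),np.sin(yw)]);B=np.array([x,yb]);print("B",B,zb,"rel tool",(B-p[:2])@e,(B-p[:2])@[-e[1],e[0]])
m=[r for r in ctrl.cut_out("leaf",c)] if 0 else None
E
```

```text
K [[0.6125 0.0568]
 [0.6162 0.0069]] J [0.6143 0.0318] yaw 0.07484698702135878 edges [np.float64(0.06893259234972485), np.float64(0.04642658161262319), np.float64(0.01790001354961168), np.float64(-0.004257286178986453)]
B [0.5623 0.0293] 0.14718849185341676 rel tool 0.05803170891585273 0.000390252434244384
```

Emit:
move_arm(increments=[[0,0.25,0.05,0.1,0,0,-0.029],[0,0,0,0.3,0,0,0],[0,0,0,0.4,0,0,0],[0,0,0,0.4,0,0,0],[0,0,0,0.24,0,0,0],[0,0,0,0.1,0,0,0],[0,0,0,0,0,0,0],[0,0,0,0,0,0,0],[0,0,0,0,0,0,0]])

```text
time_s: 19.05
ee_pos: [0.5177, 0.0237, 0.0319]
eef_rot: [3.141, -0.001, 0.074]
force: [-0.5, 0.5, -0.5]
grip_width: 0.0216
grip_force: 40.0
```

```bash
python3 - <<'E'
from fit import *
o=ctrl.get_obs();c=ctrl.camera("wrist");T=wristT(c,o);p=o["ee_pos"];yw=o["eef_rot"][2];print(p,o["eef_rot"],o["grip_width"],o["force"])
np.save("w8.npy",dict(c=c,T=T,o=o),allow_pickle=True)
for k in ("leaf","jamb"):
  for r in ctrl.cut_out(k,c)[:3]:
    m=r["mask"];v,u=np.nonzero(m)
    if abs(u.mean()-281)>25: continue
    print(k,r["conf"],u.min(),u.max(),v.min(),v.max())
    if k=="leaf": 
        print([(vv,u[v==vv].min(),u[v==vv].max()) for vv in range(v.min(),v.min()+60,8)], [int(v[u==a].min()) for a in range(264,304,5)])
    else:
        print([(a,int(v[u==a].max())) for a in range(u.min(),u.max(),5)]); 
        for vv in range(20,v.max(),6):
            s=np.sort(u[v==vv]); g=np.nonzero(np.diff(s)>4)[0]; print(vv,s.min(),s.max(),[(s[i],s[i+1]) for i in g])
g=cv2.cvtColor(c["color"],cv2.COLOR_BGR2GRAY)
E
```

```text
[0.5177 0.0237 0.0319] [ 3.1414 -0.0014  0.0739] 0.02164650590365236 [-0.5048  0.5043 -0.4601]
leaf 0.95 258 306 127 351
[(127, np.int64(262), np.int64(303)), (135, np.int64(259), np.int64(306)), (143, np.int64(258), np.int64(305)), (151, np.int64(259), np.int64(305)), (159, np.int64(258), np.int64(306)), (167, np.int64(259), np.int64(306)), (175, np.int64(260), np.int64(305)), (183, np.int64(261), np.int64(304))] [127, 127, 127, 127, 127, 127, 127, 127]
jamb 0.83 168 388 0 99
[(168, 8), (173, 14), (178, 17), (183, 49), (188, 52), (193, 52), (198, 53), (203, 89), (208, 98), (213, 99), (218, 99), (223, 98), (228, 98), (233, 98), (238, 98), (243, 98), (248, 98), (253, 51), (258, 51), (263, 51), (268, 51), (273, 51), (278, 51), (283, 51), (288, 51), (293, 51), (298, 51), (303, 51), (308, 95), (313, 98), (318, 98), (323, 98), (328, 98), (333, 99), (338, 98), (343, 98), (348, 99), (353, 97), (358, 68), (363, 51), (368, 51), (373, 51), (378, 37), (383, 12)]
20 180 379 []
26 181 378 []
32 181 378 []
38 182 377 []
44 182 377 []
50 184 375 []
56 200 358 [(np.int64(250), np.int64(309))]
62 200 359 [(np.int64(250), np.int64(308))]
68 200 358 [(np.int64(250), np.int64(308))]
74 201 357 [(np.int64(250), np.int64(307))]
80 201 356 [(np.int64(250), np.int64(307))]
86 203 355 [(np.int64(249), np.int64(308))]
92 204 354 [(np.int64(249), np.int64(308))]
98 208 352 [(np.int64(248), np.int64(310))]
```

```bash
python3 - <<'E'
from fit import *
d=np.load("w8.npy",allow_pickle=True).item();c,T,o=d["c"],d["T"],d["o"];p=o["ee_pos"]
xk=brentq(lambda x:rows(c,T,x,.032,.07).max()-99,.55,.68)
for zb in (p[2]+.0378,p[2]+.0398,p[2]+.0418):
  xb=brentq(lambda x:rows(c,T,x,.028,zb).min()-127,.5,.62); print(zb,xk,xb,xk-xb)
# scale check on heights: width of barrel/knuckle outer
Y=.032
print("knuckle outer",proj(c,[[xk,Y+.034,.083],[xk,Y-.034,.083],[xk,Y+.014,.083],[xk,Y-.014,.083]],T)[:,0])
e=np.array([np.cos(.074),np.sin(.074),0]);n=np.array([-e[1],e[0],0])
for zb in (.0697,.0717,.0737):
  b=np.array([p[0],p[1],zb+.013])+.058*e;print(zb,proj(c,[b+n*.011,b-n*.011],T)[:,0])
# scene view check of jamb/leaf heights
E
```

```text
0.06966886074229281 0.6141669795399767 0.5755685669160542 0.038598412623922496
0.07166886074229281 0.6141669795399767 0.5756956562684921 0.038471323271484614
0.07366886074229281 0.6141669795399767 0.5758227456496973 0.03834423389027941
knuckle outer [200.2134 360.6899 247.6695 313.8058]
0.0697 [259.3019 307.8517]
0.0717 [259.0146 308.1517]
0.0737 [258.7203 308.4591]
```

Emit:
move_arm(increments=[[0,0,-0.03,0.02,0,0,0],[0,0,0,0,0,0,0],[0,0.12,0,0,0,0,0],[0,0.15,0,0,0,0,0],[0,0.15,0,0,0,0,0],[0,0.15,0,0,0,0,0],[0,0.12,0,0,0,0,0],[0,0.08,0,0,0,0,0],[0,0,0,0,0,0,0],[0,0,0,0,0,0,0],[0,0,0,0,0,0,0],[0,0,0,0,0,0,0]])

```text
time_s: 20.4
ee_pos: [0.5553, 0.028, 0.0301]
eef_rot: [3.142, 0.0, 0.074]
force: [1.0, 0.0, -0.7]
grip_width: 0.0214
grip_force: 40.0
```

```bash
python3 - <<'E'
from fit import *
o=ctrl.get_obs();c=ctrl.camera("wrist");T=wristT(c,o);p=o["ee_pos"];print(p,o["eef_rot"],o["grip_width"],o["force"],o["moment"])
cv2.imwrite("pics/w9.png",c["color"])
for k in ("leaf","jamb"):
  for r in ctrl.cut_out(k,c)[:3]:
    m=r["mask"];v,u=np.nonzero(m)
    if abs(u.mean()-281)>25: continue
    print(k,r["conf"],u.min(),u.max(),v.min(),v.max())
    for vv in range(100,186,8):
        s=np.sort(u[v==vv])
        if len(s): g=np.nonzero(np.diff(s)>3)[0]; print(vv,s.min(),s.max(),[(int(s[i]),int(s[i+1])) for i in g])
    for a in (208,222,236,245,265,281,297,318,332,346): 
        q=v[u==a]; 
        if len(q): print((a,int(q.min()),int(q.max())),end=" ")
    print()
E
```

```text
[0.5553 0.028  0.0301] [3.1416 0.     0.0738] 0.0213957602608868 [ 1.0495  0.0318 -0.7169] [0.0108 0.1286 0.0213]
leaf 0.7 258 306 127 351
132 260 305 []
140 259 306 []
148 258 306 []
156 258 306 []
164 259 306 []
172 259 305 []
180 261 304 []
(265, 127, 351) (281, 127, 351) (297, 127, 351) 
jamb 0.73 168 393 0 181
100 178 386 []
108 188 376 []
116 202 360 []
124 205 358 [(254, 310)]
132 206 358 [(253, 310)]
140 207 357 [(254, 310)]
148 207 358 [(255, 310)]
156 207 358 [(255, 310)]
164 207 357 [(254, 310)]
172 209 354 [(254, 310)]
180 213 351 [(251, 314)]
(208, 0, 171) (222, 0, 180) (236, 0, 180) (245, 0, 180) (265, 0, 117) (281, 0, 116) (297, 0, 116) (318, 0, 180) (332, 0, 180) (346, 0, 181)
```

```bash
python3 - <<'E'
from fit import *
o=ctrl.get_obs();c=ctrl.camera("wrist");T=wristT(c,o);p=o["ee_pos"]
xk=brentq(lambda x:rows(c,T,x,.032,.07).max()-181,.55,.68)
xb=brentq(lambda x:rows(c,T,x,.032,p[2]+.0398).min()-127,.55,.68); print(p,xk,xb)
# height check: scene silhouette row of leaf tail vs prediction
s=ctrl.camera("scene")
e=np.array([np.cos(.074),np.sin(.074),0]);n=np.array([-e[1],e[0],0]);O=np.array([*p[:2],p[2]+.0268])-.002*e
for r in ctrl.cut_out("leaf",s):
    v,u=np.nonzero(r["mask"]); 
    if abs(u.mean()-280)<60: print(r["conf"],r["centre"],u.min(),u.max(),v.min(),v.max())
print("tail",proj(s,[O-.065*e+a*n*.011+[0,0,h] for a in(-1,1) for h in (0,.014)]).round(1).tolist(),"J",proj(s,[[.6142,.032,.07]]))
E
```

```text
[0.5554 0.028  0.0301] 0.6137611396704474 0.6135215625094053
0.63 [219.1, 290.5] 284 296 198 238
tail [[293.3, 199.5], [293.4, 195.9], [301.5, 200.5], [301.6, 197.0]] J [[289.1794 234.3128]]
```

```bash
python3 -c "
from station import ctrl
print(ctrl.hand_in())"
```

```text
the job is handed in; nothing more can be done
None
```

I handed the job in at about 20.5 s of the 61 s; the station gave no verdict. The hinge pin stands head up and fully down in the holder, let go of. The grey strap leaf is held level between the jamb knuckles, with the holes lined up to within about 1 mm by camera and arm readings, and no sign of it pressing on the jamb.

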